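Set out the potting bench for sowing

ROBOT

A 7-joint arm with a two-finger parallel gripper is mounted at the origin on the work surface. World frame = base frame: x ahead of the robot, y to its left, z up, the work surface at z = 0. Lengths are in m, angles in rad, forces in N, time in s.
With the tool pointing down it reaches from about 0.425 to 0.925 m from the base axis. Payload 6.8 kg.
Tool frame: the origin (TCP) lies at the very end of the fingers, on their centre line; the grasp point (between the pads) lies bot.tcp_to_grasp behind it (bot.tcp_to_grasp is the distance from the TCP to the grasp point, in m); z points along the fingers, y is the line along which they close (so a half turn about z gives the same grasp; the last joint's range is limited). The gripper opens to 85 mm and grips with 20 to 120 N. Pads are 22 mm wide; open, the fingers measure 114 mm over their backs; the gripper's body (76 mm by 85 mm) begins 54 mm behind the grasp point. The pads swing forward as they close: fully open they stand 13 mm farther back than shut.
Start: joints at [1.241, 0.477, 0.022, 1.555, -0.011, 1.109, -0.083], TCP at [0.148, -0.658, 0.231] pointing down, gripper open.
Joint ranges: [-2.96, 2.96], [-0.34, 2.1], [-1.41, 1.46], [0.24, 2.44], [-1.37, 4.51], [0.17, 1.92], [-2.96, 2.96]. Speed limits (rad/s): [2.39, 2.39, 3.14, 3.14, 3.14, 3.14, 3.14].

INTERFACE

Orientations are given as a unit quaternion [w, x, y, z].
In Python, from station import bot gives the robot as it stands.
- The arm moves only by the tool servo_tool, never from a script. Its argument "motion" is a list that holds one entry, the list of rows, each a list of 7 numbers: the shift along the tool's x, y, z in m, then the turn, a rotation vector about the tool's x, y, z in units of 5 degrees (1.0 is 5 degrees), then the opening, from 0 (shut) to 1 (fully open). A call has 1 to 20 rows; each row is the pose to reach, as a shift and turn from the pose commanded when the call began, along the tool's axes at that moment; what a row does not reach only later rows make up. A row lasts 1/12 s, in which the tool goes at most 41.7 mm and 7.16 degrees, less where a joint would pass 70% of its speed; a pose out of reach is approached as far as the arm can. A call with a gripper value outside its range is refused whole. The fingers move at their own pace and stop on an object; "grip_force" is the grip in N (left out, the last holds). Time passes only in rows, so rows that repeat a pose let the fingers close. It gives the time, the measured TCP pose, the force, the opening and the grip force at its end, in the units of the state.
- bot.get_obs(): the state, without advancing time (a new reading comes with each control period).
- bot.read_camera(name): name is "side" or "top" or "wrist"; returns a dict with "img" (400x640x3 uint8, red, green, blue), "K" (3x3 intrinsics, pixels), "pose" (4x4, takes a point from camera to world coordinates). Camera axes: x right, y down, z forward; pixel columns grow to the right and rows downward; lengths in m; the calibration is good to about 2 mm. The wrist camera is an equidistant fisheye: a pixel r from the principal point sees the ray r / f radians off the axis. A picture is of the moment at which its call begins. There is no depth.
- bot.hand_in(): hands the job in; it is judged then, once.
The state is a dict: "t": time; "q": joint angles; "joint_vel": joint speeds; "joint_torque": joint torques, N m; "eef_pos": TCP position; "tool_rot": TCP orientation; "contact_force": force on the tool from outside, world axes, zero at the start; "torque": the same for the moment, N m; "gripper_width": opening from 0.0 (shut) to 1.0 (fully open); "grasp_force": force on a finger pad.
Only numpy, scipy, OpenCV 4.12 (cv2) and the standard library are available. Lean on these libraries where they do the work, as an engineer would, in place of code of your own. Each camera call takes 0.05 s, during which the arm holds its last target. There are 200 camera calls.

TASK

Set out the potting bench for sowing: stand the tall clay pot upright in the centre of the clay saucer; stand the round seed tin midway between the saucer and the square cell tray, in line with them; stand the small clay pot upright on the middle of the tin's lid. Lay the wooden tamper flat on the bench in front of the cell tray (the robot's side), centred on the tray, long side parallel to the tray's front edge, with a gap of 3 cm between them. Let go of everything, and leave the two jars, the black plastic pot and the brick where they are.

Things in the scene. Friction and masses are not known exactly. Their poses are not given: they have to be found in the camera images.
- tall_pot: The taller of the two loose clay (terracotta) pots, hollow, mouth up: 85 mm high, 44 mm across at the foot, with a straight rim band 60 mm across over the top 21 mm; wall 4 mm. About 0.2 kg. Origin: centre of its underside; z up. It starts standing on the bench.
- seed_tin: Round plain metal seed tin with a flat lid (lid does not come off): 40 mm high, body 60 mm across, lid 62 mm across over the top 12 mm. About 0.12 kg. Origin: centre of its underside; z up. Standing on the bench at the start.
- small_pot: The smaller loose clay pot, hollow, mouth up: 48 mm high, 34 mm across at the foot, with a straight rim band 50 mm across over the top 18 mm; wall 4 mm. About 0.1 kg. Origin: centre of its underside; z up. Standing on the bench at the start.
- tamper: Wooden tamper: a flat board 60 mm (its x) by 100 mm (its y, the long side) by 14 mm thick, with an upright square handle 28 x 28 mm (sides along its x and y) on its centre, rising to 80 mm above the underside. About 0.15 kg. Origin: centre of the underside; z up along the handle. It starts flat on the bench.
- saucer: Fixed round clay saucer, 110 mm across at the rim, 18 mm high; its flat inside floor is about 80 mm across and 6 mm above the bench. Origin: centre of its underside, on the bench. Its yaw means nothing to the eye. It and the cell tray stand about 320 mm apart, centre to centre, either one on the left.
- cell_tray: Fixed square black plastic tray of 3 x 3 cells, 110 x 110 mm, 40 mm high. Origin: centre of its underside. Its front edge is the side at its -x, which faces the robot (turned at most about 0.3 rad).
- label_jar: Bystander, loose: white plastic jar 48 mm across and 60 mm high, with plant labels sticking up to about 80 mm. Stands on the bench behind the others. Origin: centre of its underside. Leave it alone.
- glass_jar: Bystander, loose: little green glass jar with a brass lid, 38 mm across and 45 mm high, standing between the robot and the middle of the row. Origin: centre of its underside. Leave it alone.
- black_pot: Bystander, loose: black plastic pot, 84 mm across the rim, 75 mm high, out at the left. Origin: centre of its underside. Leave it alone.
- half_brick: Bystander, loose: half brick 100 x 100 x 65 mm, out at the right. Origin: centre of its underside. Leave it alone.
There are look-alikes about, which are no part of the job. What is shaped like the seed_tin but green or purple is not meant.

How it is judged:
By the outcome, as a careful person would: the job done as asked, in the order asked, and still so for the second after the job is handed in, with the robot touching nothing.
It also fails if it takes over 109 s, if anything falls off the work surface, if the arm or the gripper's body presses on something with over 40 N, if the wrist force passes 120 N, or if a joint passes its speed limit or range.

## Working session

There is one attempt and no reset: what is moved stays moved. The work goes in short steps, Python scripts to look and compute and a tool call to move; the robot and the scene stay as the last step left them, time stands still between calls to the robot, and variables do not carry over. Pictures are saved under pics/ and viewed, at most 14 in all, crops included, and the job is handed in when it is done.

Besides the shell and the picture viewer there is one more tool, called after "Emit:" as name([rows], argument=value, ...), one row to a line, values as JSON. servo_tool: Moves the arm, as the interface text tells. Its arguments: {"type":"object","properties":{"motion":{"type":"array"},"grip_force":{"type":"number"}},"required":["motion"]}

```bash
mkdir -p pics; ls; python3 - <<'E'
from station import bot
import cv2
o=bot.get_obs()
for k,v in o.items(): print(k,v)
print(bot.tcp_to_grasp)
for n in ("top","side"):
    c=bot.read_camera(n); cv2.imwrite(f"pics/{n}0.png",c["img"][:,:,::-1]); print(n,c["K"].tolist(),c["pose"].round(4).tolist())
E
```

```text
pics
t 0.0
q [ 1.24092429  0.47780179  0.02233734  1.55645094 -0.0114738   1.1093063
 -0.08312868]
joint_vel [ 0.00065918  0.00126031 -0.00042464  0.00026598  0.00120869 -0.0009683
 -0.00033595]
joint_torque [-7.22855602e-04 -5.96454406e+01  1.60778582e+00 -2.81197000e+01
  1.24153990e-02  9.40399943e-03 -2.56235012e-06]
eef_pos [ 0.14832055 -0.65789371  0.23032477]
tool_rot [-9.01196111e-04  9.93857649e-01  1.10662225e-01 -1.80436244e-04]
contact_force [-0.13169857 -0.47021348  0.21773506]
torque [-0.00296064  0.03235696 -0.02693814]
grasp_force 0.0
gripper_width 0.9994928504450199
0.0187
top [[373.4567097358879, 0.0, 319.37903887743727], [0.0, 373.4567097358879, 195.78933454021362], [0.0, 0.0, 1.0]] [[-0.0118, -0.9816, 0.1906, 0.2683], [-0.9999, 0.0133, 0.0069, -0.0377], [-0.0093, -0.1905, -0.9816, 1.4684], [0.0, 0.0, 0.0, 1.0]]
side [[408.85495517308334, 0.0, 307.6177571775204], [0.0, 408.85495517308334, 204.83357518063275], [0.0, 0.0, 1.0]] [[-0.7747, -0.3902, 0.4975, -0.0729], [-0.6321, 0.4613, -0.6226, 0.7292], [0.0134, -0.7968, -0.6041, 0.7533], [0.0, 0.0, 0.0, 1.0]]
```

View pics/top0.png

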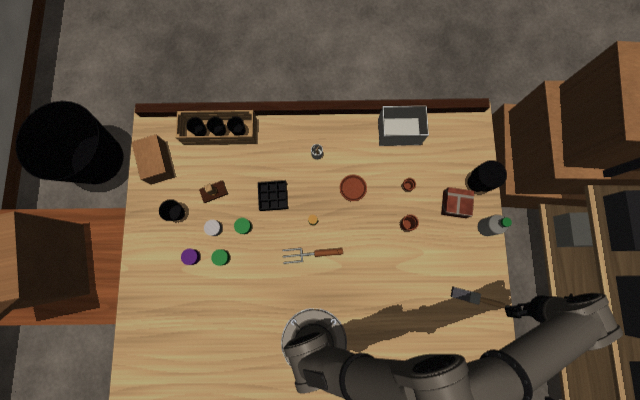

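View pics/side0.png

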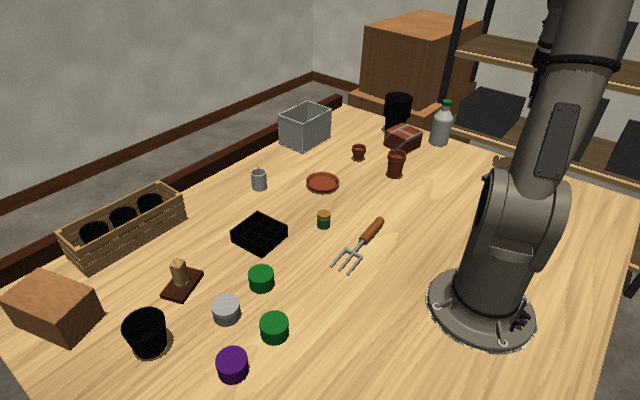

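The top view shows the tray at (273,195), saucer (353,188), tall pot (409,223), small pot (408,185), tamper (213,191), glass jar (313,220), label jar (317,152), black pot (172,211) and the brick (460,203).

Candidates for the tin are grey (212,228), green (243,226) and (220,257), and purple (190,257). I choose the grey plain-metal one. The only loose clay pots are (409,223), the larger, which is the tall one, and (408,185), the small one. I'll check these in one crop.

```bash
cat > h.py <<'E'
import numpy as np, cv2
from station import bot
def cam(n):
    c=bot.read_camera(n); c["n"]=n; c["hsv"]=cv2.cvtColor(c["img"],cv2.COLOR_RGB2HSV); return c
def rays(c,uv):
    uv=np.atleast_2d(np.float64(uv)); K=c["K"]
    p=(uv-K[:2,2])/[K[0,0],K[1,1]]
    if c["n"]=="wrist":
        r=np.linalg.norm(p,axis=1,keepdims=True)+1e-12
        d=np.hstack([p/r*np.sin(r),np.cos(r)])
    else: d=np.hstack([p,np.ones((len(p),1))])
    return d@c["pose"][:3,:3].T
def onz(c,uv,z):
    d=rays(c,uv); o=c["pose"][:3,3]
    return o+d*((z-o[2])/d[:,2:])
def proj(c,X):
    P=np.atleast_2d(X); p=(P-c["pose"][:3,3])@c["pose"][:3,:3]
    if c["n"]=="wrist":
        n=np.linalg.norm(p[:,:2],axis=1,keepdims=True)+1e-12
        q=p[:,:2]/n*np.arctan2(n,p[:,2:])
    else: q=p[:,:2]/p[:,2:]
    return q*[c["K"][0,0],c["K"][1,1]]+c["K"][:2,2]
def blob(c,lo,hi,near,rad=40):
    m=cv2.inRange(c["hsv"],np.array(lo),np.array(hi))
    r=np.zeros_like(m); cv2.circle(r,tuple(int(v) for v in near),rad,255,-1); m&=r
    cs,_=cv2.findContours(m,cv2.RETR_EXTERNAL,cv2.CHAIN_APPROX_NONE)
    return max(cs,key=cv2.contourArea)[:,0].astype(np.float32)
E
python3 - <<'E'
from h import *
c=cam("top"); im=c["img"][140:272,150:480,::-1]
cv2.imwrite("pics/crop1.png",cv2.resize(im,None,fx=2.4,fy=2.4,interpolation=cv2.INTER_CUBIC))
for n,uv,z in [("tray",(273,195),.04),("sauc",(353,188),.018),("tall",(409,223),.085),("small",(408,185),.048),("tin",(212,228),.04),("tamper",(213,191),.014),("gjar",(313,220),.045),("ljar",(317,152),.06)]:
    print(n,onz(c,uv,z).round(3), c["hsv"][int(uv[1]),int(uv[0])])
E
```

```text
tray [[0.551 0.153 0.04 ]] [ 0  9 29]
sauc [[ 0.58  -0.161  0.018]] [  8 167 125]
tall [[ 0.429 -0.359  0.085]] [  9 172 120]
small [[ 0.582 -0.373  0.048]] [  8 169 125]
tin [[0.425 0.386 0.04 ]] [  8  16 172]
tamper [[0.576 0.396 0.014]] [ 16 137  39]
gjar [[ 0.45  -0.002  0.045]] [ 17 161 177]
ljar [[ 0.717 -0.021  0.06 ]] [ 18 143  50]
```

View pics/crop1.png

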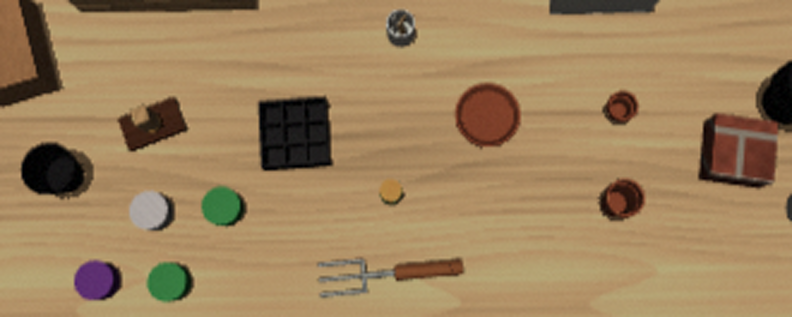

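The crop confirms it: the plain grey tin is at crop (151,210), the tall pot at (622,200), the small pot at (621,107) and the tamper at (153,123). Next I'll measure everything from masks.

```bash
cat > meas.py <<'E'
from h import *
def circ(c,lo,hi,near,z,rad=40):
    p=onz(c,blob(c,lo,hi,near,rad),z)[:,:2].astype(np.float32)
    (x,y),(a,b),_=cv2.fitEllipse(p); return np.array([x,y,a,b]).round(4)
def rect(c,lo,hi,near,z,rad=40):
    p=onz(c,blob(c,lo,hi,near,rad),z)[:,:2].astype(np.float32)
    return cv2.minAreaRect(p)
CL=((3,110,40),(13,255,255)); GR=((0,0,100),(179,45,255)); BK=((0,0,0),(179,90,60))
E
python3 - <<'E'
from meas import *
c=cam("top"); s=cam("side")
print("sauc",circ(c,*CL,(353,188),.018,25)); print("sauc s",circ(s,*CL,(322,183),.018,30))
print("tray",rect(c,(0,0,0),(179,255,50),(273,195),.04,28)); 
print("tall",circ(c,*CL,(409,223),.085,20)); print("tall s",circ(s,*CL,(396,160),.085,25))
print("small",circ(c,*CL,(408,185),.048,18)); print("small s",circ(s,*CL,(359,152),.048,15))
print("tin",circ(c,*GR,(212,228),.04,16)); print("tin s",circ(s,*GR,(225,305),.04,25))
print("tamper",rect(c,(0,80,15),(12,255,75),(213,191),.014,22))
E
```

```text
sauc [ 0.5818 -0.1608  0.1046  0.1055]
sauc s [ 0.5762 -0.1549  0.1046  0.1174]
tray ((0.5504392385482788, 0.15583820641040802), (0.11285581439733505, 0.11122774332761765), 3.1020405292510986)
tall [ 0.4329 -0.3631  0.0581  0.0623]
tall s [ 0.429  -0.3657  0.0983  0.2676]
small [ 0.5861 -0.3762  0.0467  0.052 ]
small s [ 0.5694 -0.3508  0.0455  0.1224]
tin [0.4286 0.3884 0.0571 0.0577]
tin s [0.4259 0.389  0.0587 0.0607]
tamper ((0.5745951533317566, 0.3962865173816681), (0.05893683433532715, 0.09686046838760376), 21.335060119628906)
```

Emit:
servo_tool([
  [[0.341, -0.226, 0.03, 0, 0, 2.54, 1], [0.341, -0.226, 0.03, 0, 0, 2.54, 1], [0.341, -0.226, 0.03, 0, 0, 2.54, 1], [0.341, -0.226, 0.03, 0, 0, 2.54, 1], [0.341, -0.226, 0.03, 0, 0, 2.54, 1], [0.341, -0.226, 0.03, 0, 0, 2.54, 1], [0.341, -0.226, 0.03, 0, 0, 2.54, 1], [0.341, -0.226, 0.03, 0, 0, 2.54, 1], [0.341, -0.226, 0.03, 0, 0, 2.54, 1], [0.341, -0.226, 0.03, 0, 0, 2.54, 1], [0.341, -0.226, 0.03, 0, 0, 2.54, 1], [0.341, -0.226, 0.03, 0, 0, 2.54, 1], [0.341, -0.226, 0.03, 0, 0, 2.54, 1], [0.341, -0.226, 0.03, 0, 0, 2.54, 1], [0.341, -0.226, 0.03, 0, 0, 2.54, 1], [0.341, -0.226, 0.03, 0, 0, 2.54, 1]],
])

```text
t: 1.58
eef_pos: [0.4305, -0.3642, 0.2014]
tool_rot: [0.0, 1.0, -0.001, -0.0]
contact_force: [-0.7, -0.3, 0.2]
gripper_width: 1.004
grasp_force: 0.0
```

```bash
python3 - <<'E'
from meas import *
c=cam("wrist"); o=bot.get_obs(); print(o["t"],o["eef_pos"],o["tool_rot"]); print(c["K"],c["pose"])
cv2.imwrite("pics/w1.png",c["img"][:,:,::-1])
for n,X in [("tall",(.431,-.364,.085)),("small",(.585,-.375,.048)),("sauc",(.58,-.16,.018))]: print(n,proj(c,X))
E
```

```text
1.6333 [ 0.43062582 -0.36395459  0.20133675] [ 1.28066453e-04  9.99999561e-01 -9.24934835e-04 -7.99265887e-05]
[[309.70691629   0.         321.06434311]
 [  0.         309.70691629 198.20640811]
 [  0.           0.           1.        ]] [[-2.33977141e-03 -9.46561265e-01 -3.22515577e-01  5.13722032e-01]
 [-9.99997227e-01  2.12833436e-03  1.00821817e-03 -3.64087603e-01]
 [-2.67919280e-04  3.22517041e-01 -9.46563620e-01  3.44399635e-01]
 [ 0.00000000e+00  0.00000000e+00  0.00000000e+00  1.00000000e+00]]
tall [[321.26392578 192.10999716]]
small [[332.66309265  23.46327742]]
sauc [[143.30637858  52.30172402]]
```

View pics/w1.png

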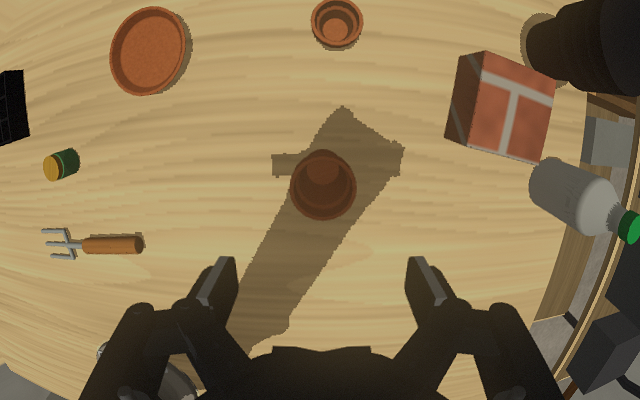

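The wrist view shows the tall pot's rim centred near (323,187), the saucer at (148,51) and the small pot at (336,22). I'll measure all three from here.

```bash
cat >> meas.py <<'E'
from scipy.optimize import least_squares
def rim(c,lo,hi,near,z,r,rad=45):
    "centre of a rim of known radius at height z: robust circle fit to the part of the contour near it"
    m=cv2.inRange(c["hsv"],np.array(lo),np.array(hi)); k=np.zeros_like(m)
    cv2.circle(k,tuple(int(v) for v in near),rad,255,-1); m=cv2.morphologyEx(m&k,cv2.MORPH_CLOSE,np.ones((5,5),np.uint8))
    cs,_=cv2.findContours(m,cv2.RETR_EXTERNAL,cv2.CHAIN_APPROX_NONE)
    p=onz(c,max(cs,key=cv2.contourArea)[:,0],z)[:,:2]
    q=least_squares(lambda v:np.hypot(*(p-v[:2]).T)-v[2],[*onz(c,near,z)[0,:2],r],loss="cauchy",f_scale=.001)
    return q.x.round(4),(abs(q.fun)<.002).mean().round(2)
E
python3 - <<'E'
from meas import *
c=cam("wrist"); CD=((0,90,30),(13,255,255))
print(rim(c,*CD,(322,188),.085,.03)); print(rim(c,*CD,(336,20),.048,.025,32)); print(rim(c,*CD,(148,51),.018,.055,50))
t=cam("top"); print("top",rim(t,*CD,(409,223),.085,.03,20),rim(t,*CD,(408,185),.048,.025,18),rim(t,*CD,(353,188),.018,.055,25))
E
```

```text
(array([ 0.4351, -0.3651,  0.0294]), np.float64(0.87))
(array([ 0.5875, -0.3787,  0.024 ]), np.float64(0.99))
(array([ 0.5825, -0.1614,  0.0534]), np.float64(1.0))
top (array([ 0.4344, -0.3613,  0.0317]), np.float64(0.38)) (array([ 0.586 , -0.3762,  0.0243]), np.float64(0.81)) (array([ 0.5816, -0.1607,  0.0524]), np.float64(0.95))
```

Emit:
servo_tool([
  [[0.0045, 0, 0.03, 0, 0, 0, 1], [0.0045, 0.0005, 0.06, 0, 0, 0, 1], [0.0045, 0.0005, 0.09, 0, 0, 0, 1], [0.0045, 0.0005, 0.12, 0, 0, 0, 1], [0.0045, 0.0005, 0.14, 0, 0, 0, 1], [0.0045, 0.0005, 0.151, 0, 0, 0, 1], [0.0045, 0.0005, 0.151, 0, 0, 0, 1], [0.0045, 0.0005, 0.151, 0, 0, 0, 0.5], [0.0045, 0.0005, 0.151, 0, 0, 0, 0.5], [0.0045, 0.0005, 0.151, 0, 0, 0, 0.5], [0.0045, 0.0005, 0.151, 0, 0, 0, 0.5], [0.0045, 0.0005, 0.151, 0, 0, 0, 0.5], [0.0045, 0.0005, 0.151, 0, 0, 0, 0.5], [0.0045, 0.0005, 0.151, 0, 0, 0, 0.5]],
], grip_force=35)

```text
t: 2.9
eef_pos: [0.4371, -0.3645, 0.0522]
tool_rot: [0.001, 1.0, -0.0, 0.001]
contact_force: [-1.3, 0.5, 7.2]
gripper_width: 0.704
grasp_force: 37.8
```

Emit:
servo_tool([
  [[0, 0, -0.02, 0, 0, 0, 0.5], [0, 0, -0.05, 0, 0, 0, 0.5], [0.025, -0.035, -0.06, 0, 0, 0, 0.5], [0.045, -0.063, -0.06, 0, 0, 0, 0.5], [0.065, -0.091, -0.06, 0, 0, 0, 0.5], [0.085, -0.119, -0.06, 0, 0, 0, 0.5], [0.105, -0.147, -0.06, 0, 0, 0, 0.5], [0.125, -0.175, -0.06, 0, 0, 0, 0.5], [0.14, -0.195, -0.06, 0, 0, 0, 0.5], [0.145, -0.203, -0.06, 0, 0, 0, 0.5], [0.145, -0.203, -0.06, 0, 0, 0, 0.5], [0.145, -0.203, -0.06, 0, 0, 0, 0.5], [0.145, -0.203, -0.06, 0, 0, 0, 0.5]],
])

```text
t: 3.98
eef_pos: [0.5796, -0.1627, 0.1102]
tool_rot: [0.001, 1.0, -0.001, -0.001]
contact_force: [-0.1, -0.1, -1.6]
gripper_width: 0.702
grasp_force: 39.1
```

```bash
python3 - <<'E'
from meas import *
c=cam("wrist"); o=bot.get_obs(); e=o["eef_pos"]; print(e,o["tool_rot"],o["contact_force"])
cv2.imwrite("pics/w2.png",c["img"][:,:,::-1])
s=cam("side"); cv2.imwrite("pics/s2.png",cv2.resize(s["img"][80:280,200:440,::-1],None,fx=2.5,fy=2.5))
print(proj(c,e+[0,0,.035]),proj(c,(.5815,-.161,.018)))
E
```

```text
[ 0.57954095 -0.1629      0.1102302 ] [ 5.83352129e-04  9.99998598e-01 -1.48030377e-03 -5.22197522e-04] [ 0.10386395 -0.34218818 -2.04225597]
[[322.32343209 299.96666568]] [[319.27188598 199.4822348 ]]
```

View pics/w2.png

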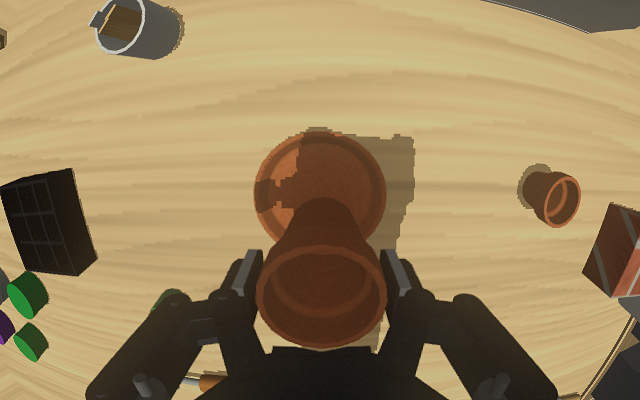

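The pot is held upright, its rim centred at (322,296), with the saucer behind it at about (320,197).

```bash
python3 - <<'E'
from meas import *
c=cam("wrist"); e=bot.get_obs()["eef_pos"]; CD=((0,90,30),(13,255,255))
hsv=c["hsv"]; m=cv2.inRange(hsv,*[np.array(v) for v in CD]); k=np.zeros_like(m); cv2.circle(k,(321,240),115,255,-1); m=cv2.morphologyEx(m&k,cv2.MORPH_CLOSE,np.ones((5,5),np.uint8))
cs,_=cv2.findContours(m,cv2.RETR_EXTERNAL,cv2.CHAIN_APPROX_NONE); C=max(cs,key=cv2.contourArea)[:,0]
def fit(C,z,r,x0):
    p=onz(c,C,z)[:,:2]
    q=least_squares(lambda v:np.hypot(*(p-v[:2]).T)-r,x0,loss="cauchy",f_scale=.001); return q.x.round(4),(abs(q.fun)<.002).mean()
print(e)
for r in (.0535,.055): print("saucer",fit(C[C[:,1]<205],.018,r,(.58,-.16)))
for r in (.0295,.03): print("pot",fit(C[C[:,1]>285],e[2]+.0328,r,e[:2]))
E
```

```text
[ 0.5798884  -0.16250718  0.1103072 ]
saucer (array([ 0.5825, -0.1611]), np.float64(1.0))
saucer (array([ 0.5807, -0.161 ]), np.float64(0.9609756097560975))
pot (array([ 0.5768, -0.1625]), np.float64(0.5086206896551724))
pot (array([ 0.5774, -0.1626]), np.float64(0.5258620689655172))
```

```bash
python3 - <<'E'
from meas import *
c=cam("wrist"); e=bot.get_obs()["eef_pos"]; print(c["hsv"][330:352,322].tolist()[::2])
a=np.linspace(0,6.28,60)
for h in (.0328,.036):
  for dx in (-.0025,0,.0025):
    P=e+np.c_[dx+.03*np.cos(a),.03*np.sin(a),0*a+h]; q=proj(c,P); print(h,dx,q.min(0).round(1),q.max(0).round(1))
E
```

```text
[[11, 173, 75], [10, 182, 73], [10, 176, 74], [10, 168, 76], [10, 172, 77], [11, 180, 78], [12, 181, 76], [10, 167, 93], [11, 186, 92], [14, 143, 102], [19, 112, 125]]
0.0328 -0.0025 [253.9 241.1] [388.2 347. ]
0.0328 0 [253.3 235.4] [388.8 343.6]
0.0328 0.0025 [252.6 229.7] [389.4 340.1]
0.036 -0.0025 [252.6 244.8] [389.6 351.5]
0.036 0 [251.9 239. ] [390.2 348.2]
0.036 0.0025 [251.2 233.2] [390.8 344.7]
```

View pics/s2.png

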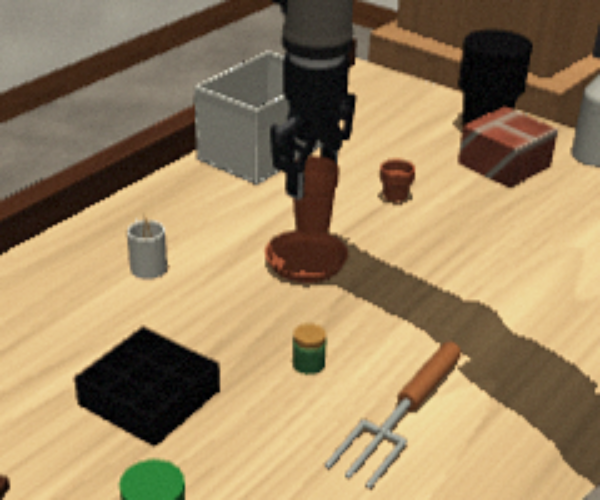

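The side view shows the pot upright over the saucer. The pot sits about 2.5 mm behind the TCP, so I'll correct for that and set it down.

Emit:
servo_tool([
  [[0.0045, -0.0016, 0.01, 0, 0, 0, 0.5], [0.0045, -0.0016, 0.025, 0, 0, 0, 0.5], [0.0045, -0.0016, 0.038, 0, 0, 0, 0.5], [0.0045, -0.0016, 0.046, 0, 0, 0, 0.5], [0.0045, -0.0016, 0.05, 0, 0, 0, 0.5], [0.0045, -0.0016, 0.052, 0, 0, 0, 0.5], [0.0045, -0.0016, 0.053, 0, 0, 0, 0.5], [0.0045, -0.0016, 0.053, 0, 0, 0, 0.5], [0.0045, -0.0016, 0.053, 0, 0, 0, 0.5]],
])

```text
t: 4.93
eef_pos: [0.5854, -0.1588, 0.0584]
tool_rot: [-0.0, 1.0, -0.0, -0.0]
contact_force: [-3.9, 1.1, 7.0]
gripper_width: 0.699
grasp_force: 39.7
```

Emit:
servo_tool([
  [[0, 0, 0, 0, 0, 0, 1], [0, 0, 0, 0, 0, 0, 1], [0, 0, 0, 0, 0, 0, 1], [0, 0, 0, 0, 0, 0, 1], [0, 0, -0.01, 0, 0, 0, 1], [0, 0, -0.03, 0, 0, 0, 1], [0, 0, -0.06, 0, 0, 0, 1], [0, 0, -0.1, 0, 0, 0, 1], [0, 0, -0.14, 0, 0, 0, 1], [0, 0, -0.14, 0, 0, 0, 1], [0, 0, -0.14, 0, 0, 0, 1]],
])

```text
t: 5.85
eef_pos: [0.5874, -0.1593, 0.201]
tool_rot: [0.001, 1.0, -0.0, 0.003]
contact_force: [-0.3, 0.8, -0.8]
gripper_width: 1.004
grasp_force: 0.0
```

```bash
python3 - <<'E'
from meas import *
c=cam("wrist"); e=bot.get_obs()["eef_pos"]; print(e); CD=((0,90,30),(13,255,255))
cv2.imwrite("pics/w3.png",c["img"][:,:,::-1]); print(proj(c,(.582,-.161,.091)),proj(c,(.582,-.161,.018)))
m=cv2.inRange(c["hsv"],np.array((0,0,0)),np.array((179,255,50)))
print(proj(c,(.551,.155,.04)))
E
```

```text
[ 0.58583936 -0.15902865  0.19868226]
[[323.33338575 201.67231104]] [[322.81860056 179.81552431]]
[[ 83.86455959 210.58431444]]
```

View pics/w3.png

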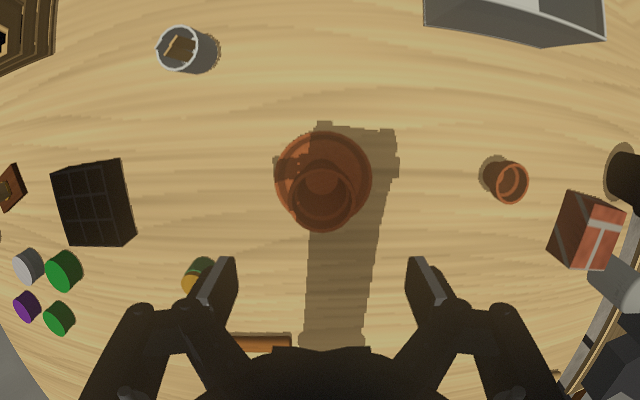

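The pot rim centre at (321,201) and saucer centre at (322,181) match the predictions to 1–2 px, so it stands centred. Next is the tin.

Emit:
servo_tool([
  [[-0.157, -0.549, 0, 0, 0, 0, 1], [-0.157, -0.549, 0, 0, 0, 0, 1], [-0.157, -0.549, 0, 0, 0, 0, 1], [-0.157, -0.549, 0, 0, 0, 0, 1], [-0.157, -0.549, 0, 0, 0, 0, 1], [-0.157, -0.549, 0, 0, 0, 0, 1], [-0.157, -0.549, 0, 0, 0, 0, 1], [-0.157, -0.549, 0, 0, 0, 0, 1], [-0.157, -0.549, 0, 0, 0, 0, 1], [-0.157, -0.549, 0, 0, 0, 0, 1], [-0.157, -0.549, 0, 0, 0, 0, 1], [-0.157, -0.549, 0, 0, 0, 0, 1], [-0.157, -0.549, 0, 0, 0, 0, 1], [-0.157, -0.549, 0, 0, 0, 0, 1], [-0.157, -0.549, 0, 0, 0, 0, 1], [-0.157, -0.549, 0, 0, 0, 0, 1], [-0.157, -0.549, 0, 0, 0, 0, 1], [-0.157, -0.549, 0, 0, 0, 0, 1], [-0.157, -0.549, 0, 0, 0, 0, 1], [-0.157, -0.549, 0, 0, 0, 0, 1]],
])

```text
t: 7.57
eef_pos: [0.4291, 0.3887, 0.1972]
tool_rot: [0.0, 1.0, -0.001, 0.0]
contact_force: [-0.1, 0.6, -0.5]
gripper_width: 0.997
grasp_force: 0.0
```

```bash
python3 - <<'E'
from meas import *
c=cam("wrist"); e=bot.get_obs()["eef_pos"]; print(e)
cv2.imwrite("pics/w4.png",c["img"][:,:,::-1]); p=proj(c,(.428,.3885,.04))[0]; print(p)
print("tin",rim(c,*GR,p,.04,.031,45))
print("tray",proj(c,(.551,.155,.04)),"tamper",proj(c,(.5746,.3963,.014)),proj(c,(.5746,.3963,.08)))
E
```

```text
[0.42894041 0.38902886 0.1972832 ]
[321.60931325 181.3228965 ]
tin (array([0.4293, 0.3884, 0.0303]), np.float64(1.0))
tray [[531.08655598  77.94160284]] tamper [[313.69946114  38.13459626]] [[311.85131109  23.81395173]]
```

View pics/w4.png

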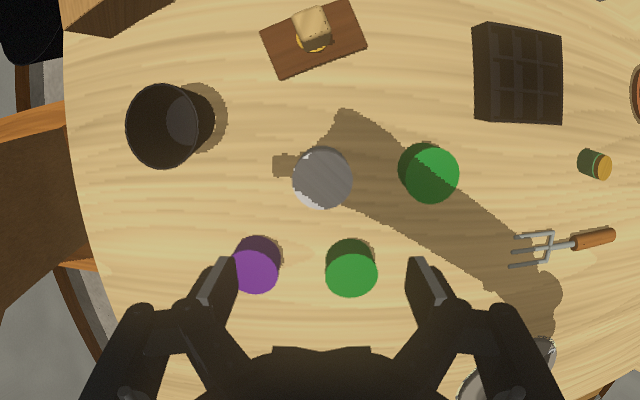

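The wrist view shows the plain tin at (322,178) with the green tins clear at (428,172) and (351,272). I'll descend and grip.

Emit:
servo_tool([
  [[0, 0, 0.03, 0, 0, 0, 1], [0, 0, 0.065, 0, 0, 0, 1], [0, 0, 0.1, 0, 0, 0, 1], [0, 0, 0.13, 0, 0, 0, 1], [0, 0, 0.155, 0, 0, 0, 1], [0, 0, 0.175, 0, 0, 0, 1], [0, 0, 0.185, 0, 0, 0, 1], [0, 0, 0.187, 0, 0, 0, 1], [0, 0, 0.187, 0, 0, 0, 1], [0, 0, 0.187, 0, 0, 0, 0.5], [0, 0, 0.187, 0, 0, 0, 0.5], [0, 0, 0.187, 0, 0, 0, 0.5], [0, 0, 0.187, 0, 0, 0, 0.5], [0, 0, 0.187, 0, 0, 0, 0.5], [0, 0, 0.187, 0, 0, 0, 0.5], [0, 0, 0.187, 0, 0, 0, 0.5]],
])

```text
t: 8.95
eef_pos: [0.4293, 0.3906, 0.0121]
tool_rot: [-0.001, 1.0, -0.0, 0.001]
contact_force: [-0.0, -1.3, 5.2]
gripper_width: 0.717
grasp_force: 36.8
```

```bash
python3 - <<'E'
from meas import *
print(bot.get_obs()["eef_pos"])
c=cam("top"); print("tray top",rect(c,(0,0,0),(179,255,50),(273,195),.04,28))
i=cv2.imread("pics/w4.png")
E
```

```text
[0.4292642  0.39058749 0.01212424]
tray top ((0.5504392385482788, 0.15583820641040802), (0.11285581439733505, 0.11122774332761765), 3.1020405292510986)
```

Emit:
servo_tool([
  [[0, 0, -0.02, 0, 0, 0, 0.5], [0, 0, -0.05, 0, 0, 0, 0.5], [0, 0, -0.09, 0, 0, 0, 0.5], [0.01, 0.03, -0.12, 0, 0, 0, 0.5], [0.02, 0.06, -0.12, 0, 0, 0, 0.5], [0.033, 0.095, -0.12, 0, 0, 0, 0.5], [0.046, 0.132, -0.12, 0, 0, 0, 0.5], [0.059, 0.169, -0.12, 0, 0, 0, 0.5], [0.072, 0.206, -0.12, 0, 0, 0, 0.5], [0.085, 0.243, -0.12, 0, 0, 0, 0.5], [0.098, 0.28, -0.12, 0, 0, 0, 0.5], [0.111, 0.317, -0.12, 0, 0, 0, 0.5], [0.122, 0.35, -0.12, 0, 0, 0, 0.5], [0.131, 0.375, -0.12, 0, 0, 0, 0.5], [0.136, 0.39, -0.12, 0, 0, 0, 0.5], [0.137, 0.3935, -0.12, 0, 0, 0, 0.5], [0.137, 0.3935, -0.12, 0, 0, 0, 0.5], [0.137, 0.3935, -0.12, 0, 0, 0, 0.5]],
])

```text
t: 10.5
eef_pos: [0.5652, -0.002, 0.1307]
tool_rot: [-0.0, 1.0, 0.001, 0.0]
contact_force: [0.5, 0.2, -2.2]
gripper_width: 0.711
grasp_force: 38.8
```

```bash
python3 - <<'E'
from meas import *
c=cam("wrist"); o=bot.get_obs(); e=o["eef_pos"]; print(e,o["tool_rot"],o["grasp_force"])
cv2.imwrite("pics/w5.png",c["img"][:,:,::-1]); print(proj(c,(.551,.1555,.04)),proj(c,(.582,-.161,.018)),proj(c,e+[0,0,.028]))
E
```

```text
[ 0.56503959 -0.00139024  0.13067631] [-4.75615206e-04  9.99999135e-01  1.21909398e-03  1.34496628e-04] 38.7945556640625
[[149.12296194 216.41781345]] [[489.45914972 177.83456148]] [[320.3223815  290.64352441]]
```

View pics/w5.png

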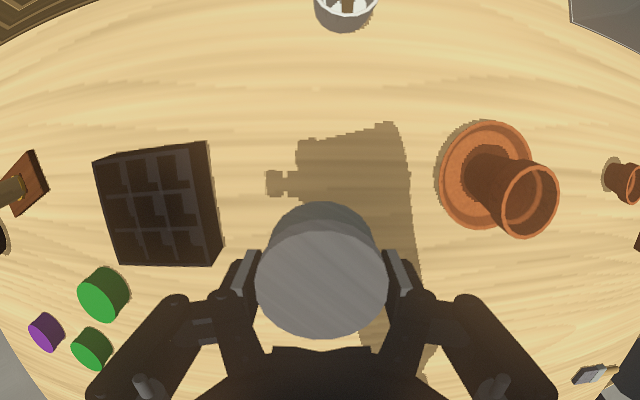

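The view shows the tray's top face with corners near (93,162), (207,141), (211,267) and (120,265), the tin held level at (321,285), and the saucer at (485,175).

```bash
python3 - <<'E'
from meas import *
c=cam("wrist"); e=bot.get_obs()["eef_pos"]; print(e)
print(onz(c,[(93,162),(207,141),(211,267),(120,265)],.04).round(4).tolist())
m=cv2.inRange(c["hsv"],np.array((0,0,0)),np.array((179,255,85))); k=np.zeros_like(m); k[120:272,85:232]=255; m&=k
cs,_=cv2.findContours(m,cv2.RETR_EXTERNAL,cv2.CHAIN_APPROX_NONE); C=max(cs,key=cv2.contourArea)[:,0]
def edge(sel,z=.04):
    p=onz(c,C[sel],z)[:,:2].astype(np.float32); vx,vy,x,y=cv2.fitLine(p,cv2.DIST_HUBER,0,.001,.001)[:,0]; return [float(v) for v in np.round((vx,vy,x,y),4)],len(p)
x,y=C.T
print("far",edge((y<165)&(x>105)&(x<195)&(y<170)));print("left",edge((x<118)&(y>175)&(y<252)));print("near",edge((y>255)&(x>130)&(x<200)))
print("right bottom z0",edge((x>205)&(y>160)&(y<235),0.0))
CD=((0,90,30),(13,255,255))
h=c["hsv"][:, :]; G=np.array(GR[0]); g=cv2.inRange(h,np.array((0,0,60)),np.array((179,60,255))); k=np.zeros_like(g); cv2.circle(k,(321,270),80,255,-1); g&=k
cs,_=cv2.findContours(g,cv2.RETR_EXTERNAL,cv2.CHAIN_APPROX_NONE); D=max(cs,key=cv2.contourArea)[:,0]; print("tin px",D.min(0),D.max(0))
a=np.linspace(0,6.28,90)
for dx in (-.003,0,.003): q=proj(c,e+np.c_[dx+.031*np.cos(a),.031*np.sin(a),0*a+.028]); print(dx,q.min(0).round(1),q.max(0).round(1))
E
```

```text
[ 0.56502852 -0.00125281  0.13058522]
[[0.6041, 0.2141, 0.04], [0.6164, 0.0897, 0.04], [0.5014, 0.1004, 0.04], [0.4945, 0.2086, 0.04]]
far ([0.06549999862909317, -0.9979000091552734, 0.6133000254631042, 0.1444000005722046], 89)
left ([0.9979000091552734, 0.06419999897480011, 0.5516999959945679, 0.2117999941110611], 76)
near ([0.06350000202655792, -0.9980000257492065, 0.5002999901771545, 0.15029999613761902], 69)
right bottom z0 ([0.9979000091552734, 0.0649000033736229, 0.5551000237464905, 0.10369999706745148], 74)
tin px [254 201] [389 338]
-0.003 [254.2 235.2] [388.6 342.6]
0 [253.5 228.5] [389.3 338.6]
0.003 [252.8 221.8] [390.  334.5]
```

Emit:
servo_tool([
  [[0.0026, 0.0004, 0.03, 0, 0, 0, 0.5], [0.0026, 0.0004, 0.06, 0, 0, 0, 0.5], [0.0026, 0.0004, 0.085, 0, 0, 0, 0.5], [0.0026, 0.0004, 0.103, 0, 0, 0, 0.5], [0.0026, 0.0004, 0.112, 0, 0, 0, 0.5], [0.0026, 0.0004, 0.117, 0, 0, 0, 0.5], [0.0026, 0.0004, 0.119, 0, 0, 0, 0.5], [0.0026, 0.0004, 0.119, 0, 0, 0, 0.5], [0.0026, 0.0004, 0.119, 0, 0, 0, 0.5]],
])

```text
t: 11.35
eef_pos: [0.5689, -0.0029, 0.0125]
tool_rot: [-0.0, 1.0, 0.001, 0.001]
contact_force: [0.1, -0.3, -1.7]
gripper_width: 0.712
grasp_force: 38.8
```

Emit:
servo_tool([
  [[0, 0, 0.001, 0, 0, 0, 0.5], [0, 0, 0.0015, 0, 0, 0, 0.5], [0, 0, 0.0015, 0, 0, 0, 0.5], [0, 0, 0.0015, 0, 0, 0, 0.5], [0, 0, 0.0015, 0, 0, 0, 1], [0, 0, 0.0015, 0, 0, 0, 1], [0, 0, 0.0015, 0, 0, 0, 1], [0, 0, 0.0015, 0, 0, 0, 1], [0, 0, -0.01, 0, 0, 0, 1], [0, 0, -0.04, 0, 0, 0, 1], [0, 0, -0.08, 0, 0, 0, 1], [0, 0, -0.12, 0, 0, 0, 1], [0, 0, -0.16, 0, 0, 0, 1], [0, 0, -0.19, 0, 0, 0, 1], [0, 0, -0.19, 0, 0, 0, 1], [0, 0, -0.19, 0, 0, 0, 1], [0, 0, -0.19, 0, 0, 0, 1]],
])

```text
t: 12.77
eef_pos: [0.5675, -0.0039, 0.2013]
tool_rot: [0.0, 1.0, 0.0, -0.0]
contact_force: [-0.8, -0.7, 0.3]
gripper_width: 1.0
grasp_force: 0.0
```

```bash
python3 - <<'E'
from meas import *
c=cam("wrist"); e=bot.get_obs()["eef_pos"]; print(e); CD=((0,90,30),(13,255,255))
p=proj(c,(.5676,-.0017,.04))[0]; print("tin",p,rim(c,(0,0,60),(179,60,255),p,.04,.031,45))
p=proj(c,(.582,-.161,.018))[0]; print("sauc",p,rim(c,*CD,p,.018,.055,60))
E
```

```text
[ 0.56706519 -0.0039768   0.20045225]
tin [319.27782967 179.09777974] (array([ 0.5696, -0.0027,  0.031 ]), np.float64(0.89))
sauc [458.03977128 163.28547602] (array([ 0.5825, -0.1606,  0.0531]), np.float64(0.69))
```

Emit:
servo_tool([
  [[0.0195, 0.374, 0, 0, 0, 0, 1], [0.0195, 0.374, 0, 0, 0, 0, 1], [0.0195, 0.374, 0, 0, 0, 0, 1], [0.0195, 0.374, 0, 0, 0, 0, 1], [0.0195, 0.374, 0, 0, 0, 0, 1], [0.0195, 0.374, 0, 0, 0, 0, 1], [0.0195, 0.374, 0, 0, 0, 0, 1], [0.0195, 0.374, 0, 0, 0, 0, 1], [0.0195, 0.374, 0, 0, 0, 0, 1], [0.0195, 0.374, 0, 0, 0, 0, 1], [0.0195, 0.374, 0, 0, 0, 0, 1], [0.0195, 0.374, 0, 0, 0, 0, 1], [0.0195, 0.374, 0, 0, 0, 0, 1], [0.0195, 0.374, 0, 0, 0, 0, 1]],
])

```text
t: 13.98
eef_pos: [0.588, -0.3755, 0.2008]
tool_rot: [-0.001, 1.0, 0.002, -0.0]
contact_force: [0.7, 0.6, 0.1]
gripper_width: 0.998
grasp_force: 0.0
```

```bash
python3 - <<'E'
from meas import *
c=cam("wrist"); e=bot.get_obs()["eef_pos"]; print(e); CD=((0,90,30),(13,255,255))
p=proj(c,(.587,-.378,.048))[0]; print("small",p,rim(c,*CD,p,.048,.025,38))
E
```

```text
[ 0.58800932 -0.37581494  0.201129  ]
small [324.19497227 182.39477204] (array([ 0.5895, -0.3789,  0.0241]), np.float64(1.0))
```

Emit:
servo_tool([
  [[0.0012, 0.003, 0.03, 0, 0, 0, 1], [0.0012, 0.003, 0.065, 0, 0, 0, 1], [0.0012, 0.003, 0.1, 0, 0, 0, 1], [0.0012, 0.003, 0.13, 0, 0, 0, 1], [0.0012, 0.003, 0.155, 0, 0, 0, 1], [0.0012, 0.003, 0.175, 0, 0, 0, 1], [0.0012, 0.003, 0.185, 0, 0, 0, 1], [0.0012, 0.003, 0.187, 0, 0, 0, 1], [0.0012, 0.003, 0.187, 0, 0, 0, 1], [0.0012, 0.003, 0.187, 0, 0, 0, 0.4], [0.0012, 0.003, 0.187, 0, 0, 0, 0.4], [0.0012, 0.003, 0.187, 0, 0, 0, 0.4], [0.0012, 0.003, 0.187, 0, 0, 0, 0.4], [0.0012, 0.003, 0.187, 0, 0, 0, 0.4], [0.0012, 0.003, 0.187, 0, 0, 0, 0.4], [0.0012, 0.003, 0.187, 0, 0, 0, 0.4], [0.0012, 0.003, 0.187, 0, 0, 0, 0.4]],
], grip_force=30)

```text
t: 15.45
eef_pos: [0.5898, -0.3812, 0.016]
tool_rot: [0.001, 1.0, 0.0, 0.001]
contact_force: [-1.6, 1.2, 6.9]
gripper_width: 0.562
grasp_force: 31.9
```

Emit:
servo_tool([
  [[0, 0, -0.02, 0, 0, 0, 0.4], [0, 0, -0.05, 0, 0, 0, 0.4], [0, 0, -0.09, 0, 0, 0, 0.4], [0, 0, -0.13, 0, 0, 0, 0.4], [0, -0.01, -0.15, 0, 0, 0, 0.4], [0, -0.045, -0.15, 0, 0, 0, 0.4], [0, -0.08, -0.15, 0, 0, 0, 0.4], [0, -0.12, -0.15, 0, 0, 0, 0.4], [-0.005, -0.16, -0.15, 0, 0, 0, 0.4], [-0.01, -0.2, -0.15, 0, 0, 0, 0.4], [-0.015, -0.24, -0.15, 0, 0, 0, 0.4], [-0.02, -0.28, -0.15, 0, 0, 0, 0.4], [-0.02, -0.315, -0.15, 0, 0, 0, 0.4], [-0.02, -0.345, -0.15, 0, 0, 0, 0.4], [-0.02, -0.365, -0.15, 0, 0, 0, 0.4], [-0.02, -0.376, -0.15, 0, 0, 0, 0.4], [-0.02, -0.376, -0.13, 0, 0, 0, 0.4], [-0.02, -0.376, -0.12, 0, 0, 0, 0.4], [-0.02, -0.376, -0.12, 0, 0, 0, 0.4], [-0.02, -0.376, -0.12, 0, 0, 0, 0.4]],
])

```text
t: 17.12
eef_pos: [0.568, -0.0063, 0.1337]
tool_rot: [0.0, 1.0, -0.001, -0.001]
contact_force: [0.9, 0.2, -0.7]
gripper_width: 0.566
grasp_force: 31.4
```

```bash
python3 - <<'E'
from meas import *
c=cam("wrist"); o=bot.get_obs(); e=o["eef_pos"]; print(e,o["grasp_force"])
cv2.imwrite("pics/w6.png",c["img"][:,:,::-1]); print(proj(c,(.5696,-.0027,.04)))
CD=((0,90,30),(13,255,255))
m=cv2.inRange(c["hsv"],*[np.array(v) for v in CD]); k=np.zeros_like(m); cv2.circle(k,(321,280),85,255,-1); m&=k
cs,_=cv2.findContours(m,cv2.RETR_EXTERNAL,cv2.CHAIN_APPROX_NONE); D=max(cs,key=cv2.contourArea)[:,0]; print(D.min(0),D.max(0))
a=np.linspace(0,6.28,90)
for dx in (-.003,0,.003): q=proj(c,e+np.c_[dx+.025*np.cos(a),.025*np.sin(a),0*a+.032]); print(dx,q.min(0).round(1),q.max(0).round(1))
E
```

```text
[ 0.5686488  -0.00620452  0.13432147] 31.38794533223745
[[316.92562737 199.2305667 ]]
[243 223] [381 346]
-0.003 [265.4 252.3] [377.6 340.1]
0 [264.8 245.8] [378.2 335.9]
0.003 [264.1 239.1] [378.8 331.5]
```

View pics/w6.png

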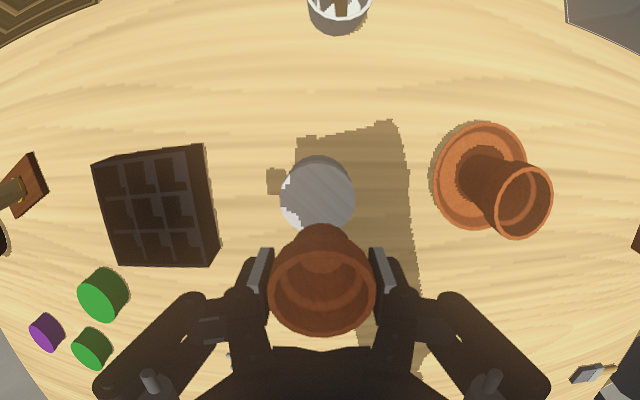

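The small pot is held upright with its rim at about (322,294), and the tin below is at (318,197). I'll shift 3–4 mm and lower it.

Emit:
servo_tool([
  [[0.0025, -0.0036, 0.02, 0, 0, 0, 0.4], [0.0025, -0.0036, 0.04, 0, 0, 0, 0.4], [0.0025, -0.0036, 0.058, 0, 0, 0, 0.4], [0.0025, -0.0036, 0.068, 0, 0, 0, 0.4], [0.0025, -0.0036, 0.074, 0, 0, 0, 0.4], [0.0025, -0.0036, 0.077, 0, 0, 0, 0.4], [0.0025, -0.0036, 0.079, 0, 0, 0, 0.4], [0.0025, -0.0036, 0.079, 0, 0, 0, 0.4], [0.0025, -0.0036, 0.079, 0, 0, 0, 0.4]],
])

```text
t: 17.92
eef_pos: [0.572, -0.0012, 0.0562]
tool_rot: [-0.0, 1.0, -0.0, 0.001]
contact_force: [0.2, 0.4, -0.6]
gripper_width: 0.564
grasp_force: 31.4
```

Emit:
servo_tool([
  [[0, 0, 0.001, 0, 0, 0, 0.4], [0, 0, 0.0015, 0, 0, 0, 0.4], [0, 0, 0.0015, 0, 0, 0, 0.4]],
])

```text
t: 18.17
eef_pos: [0.5722, -0.0012, 0.0559]
tool_rot: [0.0, 1.0, 0.0, 0.001]
contact_force: [-3.9, -0.2, 12.9]
gripper_width: 0.569
grasp_force: 32.9
```

Contact. I'll release and rise.

Emit:
servo_tool([
  [[0, 0, -0.0005, 0, 0, 0, 0.4], [0, 0, -0.0005, 0, 0, 0, 1], [0, 0, -0.0005, 0, 0, 0, 1], [0, 0, -0.0005, 0, 0, 0, 1], [0, 0, -0.0005, 0, 0, 0, 1], [0, 0, -0.0005, 0, 0, 0, 1], [0, 0, -0.02, 0, 0, 0, 1], [0, 0, -0.05, 0, 0, 0, 1], [0, 0, -0.09, 0, 0, 0, 1], [0, 0, -0.13, 0, 0, 0, 1], [0, 0, -0.15, 0, 0, 0, 1], [0, 0, -0.15, 0, 0, 0, 1], [0, 0, -0.15, 0, 0, 0, 1]],
])

```text
t: 19.25
eef_pos: [0.5719, -0.0012, 0.2051]
tool_rot: [0.0, 1.0, -0.0, 0.001]
contact_force: [-1.0, -0.2, -0.4]
gripper_width: 1.004
grasp_force: 0.0
```

```bash
python3 - <<'E'
from meas import *
c=cam("wrist"); e=bot.get_obs()["eef_pos"]; print(e); CD=((0,90,30),(13,255,255))
p=proj(c,(.5696,-.0027,.088))[0]; print("small",p,rim(c,*CD,p,.088,.025,50))
cv2.imwrite("pics/w7.png",c["img"][:,:,::-1]); print(proj(c,(.5696,-.0027,.04)))
print(rim(c,(0,0,60),(179,60,255),proj(c,(.5696,-.0027,.04))[0],.04,.031,50))
E
```

```text
[ 0.57090439 -0.00128704  0.2035459 ]
small [323.25702461 195.36717966] (array([ 0.5722, -0.0009,  0.0247]), np.float64(1.0))
[[322.97236528 180.91510151]]
(array([ 0.5729, -0.0029,  0.0293]), np.float64(0.61))
```

View pics/w7.png

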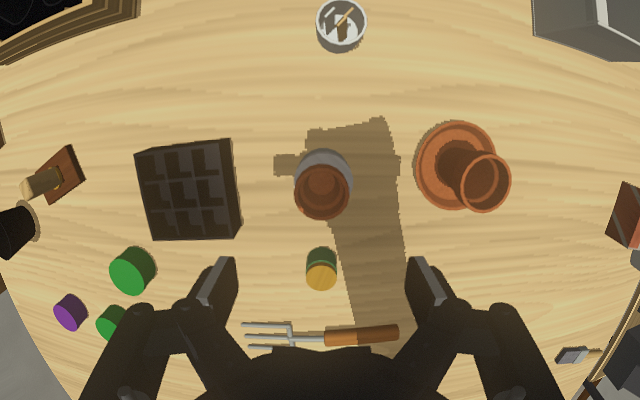

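The small pot is centred on the lid at (321,190), and the bystanders look undisturbed. Now the tamper.

Emit:
servo_tool([
  [[0.0036, -0.398, 0, 0, 0, -4.26, 1], [0.0036, -0.398, 0, 0, 0, -4.26, 1], [0.0036, -0.398, 0, 0, 0, -4.26, 1], [0.0036, -0.398, 0, 0, 0, -4.26, 1], [0.0036, -0.398, 0, 0, 0, -4.26, 1], [0.0036, -0.398, 0, 0, 0, -4.26, 1], [0.0036, -0.398, 0, 0, 0, -4.26, 1], [0.0036, -0.398, 0, 0, 0, -4.26, 1], [0.0036, -0.398, 0, 0, 0, -4.26, 1], [0.0036, -0.398, 0, 0, 0, -4.26, 1], [0.0036, -0.398, 0, 0, 0, -4.26, 1], [0.0036, -0.398, 0, 0, 0, -4.26, 1], [0.0036, -0.398, 0, 0, 0, -4.26, 1], [0.0036, -0.398, 0, 0, 0, -4.26, 1]],
])

```text
t: 20.47
eef_pos: [0.5752, 0.3944, 0.2026]
tool_rot: [0.001, 0.983, 0.184, -0.001]
contact_force: [0.4, -1.1, -0.8]
gripper_width: 1.001
grasp_force: 0.0
```

```bash
python3 - <<'E'
from meas import *
c=cam("wrist"); o=bot.get_obs(); e=o["eef_pos"]; print(e,o["tool_rot"])
cv2.imwrite("pics/w8.png",c["img"][:,:,::-1]); print(proj(c,(.5746,.3963,.014)),proj(c,(.5746,.3963,.08)))
E
```

```text
[0.5753786  0.39449993 0.20301007] [ 8.71383018e-04  9.82994490e-01  1.83632412e-01 -4.57789694e-04]
[[319.30632294 172.47746765]] [[319.00624018 190.4307705 ]]
```

View pics/w8.png

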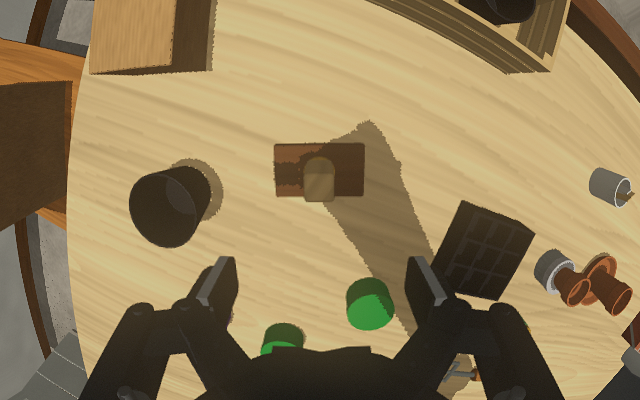

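The board spans (275,144)–(364,196), square to the tool, with the handle top at (319,187). That's about 2 mm further out than assumed. I'll grip the handle.

Emit:
servo_tool([
  [[0.002, -0.002, 0.03, 0, 0, 0, 1], [0.002, -0.002, 0.065, 0, 0, 0, 1], [0.002, -0.002, 0.1, 0, 0, 0, 1], [0.002, -0.002, 0.13, 0, 0, 0, 1], [0.002, -0.002, 0.15, 0, 0, 0, 1], [0.002, -0.002, 0.163, 0, 0, 0, 1], [0.002, -0.002, 0.167, 0, 0, 0, 1], [0.002, -0.002, 0.167, 0, 0, 0, 0.15], [0.002, -0.002, 0.167, 0, 0, 0, 0.15], [0.002, -0.002, 0.167, 0, 0, 0, 0.15], [0.002, -0.002, 0.167, 0, 0, 0, 0.15], [0.002, -0.002, 0.167, 0, 0, 0, 0.15], [0.002, -0.002, 0.167, 0, 0, 0, 0.15], [0.002, -0.002, 0.167, 0, 0, 0, 0.15], [0.002, -0.002, 0.167, 0, 0, 0, 0.15], [0.002, -0.002, 0.167, 0, 0, 0, 0.15]],
], grip_force=50)

```text
t: 21.85
eef_pos: [0.5768, 0.3999, 0.0384]
tool_rot: [-0.0, 0.983, 0.185, 0.001]
contact_force: [-0.4, -1.1, 5.8]
gripper_width: 0.324
grasp_force: 50.3
```

Emit:
servo_tool([
  [[0, 0, -0.02, 0, 0, 0, 0.15], [0, 0, -0.05, 0, 0, 0, 0.15], [0, 0, -0.08, 0, 0, 0, 0.15], [-0.018, 0.015, -0.09, 0, 0, 0.3, 0.15], [-0.04, 0.033, -0.09, 0, 0, 0.6, 0.15], [-0.062, 0.051, -0.09, 0, 0, 1.0, 0.15], [-0.086, 0.071, -0.09, 0, 0, 1.4, 0.15], [-0.11, 0.091, -0.09, 0, 0, 1.8, 0.15], [-0.134, 0.111, -0.09, 0, 0, 2.2, 0.15], [-0.158, 0.13, -0.09, 0, 0, 2.6, 0.15], [-0.18, 0.149, -0.09, 0, 0, 3.0, 0.15], [-0.2, 0.165, -0.09, 0, 0, 3.3, 0.15], [-0.213, 0.176, -0.09, 0, 0, 3.51, 0.15], [-0.219, 0.181, -0.09, 0, 0, 3.51, 0.15], [-0.219, 0.181, -0.09, 0, 0, 3.51, 0.15], [-0.219, 0.181, -0.09, 0, 0, 3.51, 0.15], [-0.219, 0.181, -0.09, 0, 0, 3.51, 0.15], [-0.219, 0.181, -0.09, 0, 0, 3.51, 0.15]],
])

```text
t: 23.35
eef_pos: [0.4383, 0.1527, 0.1269]
tool_rot: [-0.001, 0.999, 0.034, 0.0]
contact_force: [-0.2, 0.2, -1.0]
gripper_width: 0.322
grasp_force: 49.4
```

```bash
python3 - <<'E'
from meas import *
c=cam("wrist"); o=bot.get_obs(); e=o["eef_pos"]; r=o["tool_rot"]; print(e,r,2*np.degrees(np.arctan2(r[2],r[1])),o["grasp_force"])
cv2.imwrite("pics/w9.png",c["img"][:,:,::-1])
y=.0645; ex=np.array([np.cos(y),np.sin(y),0]); ey=np.array([-np.sin(y),np.cos(y),0]); T=np.array([.5532,.1576,0])
print("tray top corners", proj(c,[T+a*.055*ex+b*.055*ey+[0,0,.04] for a,b in ((-1,1),(-1,-1),(1,-1),(1,1))]).round(1).tolist())
B=np.array([e[0],e[1],e[2]-.0384+.014])
print("board far corners", proj(c,[B+.03*ex+b*.05*ey for b in (1,-1)]).round(1).tolist())
E
```

```text
[0.43814852 0.15246025 0.12685924] [-3.80685398e-04  9.99437199e-01  3.35424214e-02  2.16095949e-04] 3.8443998446399905 49.42353665828705
tray top corners [[252.1, 128.9], [398.0, 129.6], [399.3, -10.7], [251.8, -11.8]]
board far corners [[236.4, 192.1], [407.9, 192.6]]
```

View pics/w9.png

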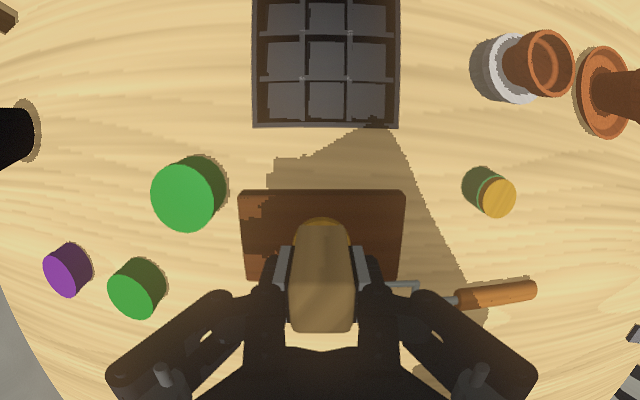

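The view shows the tray's front edge at row 128 (252–399) and the board's far edge at row 190 (240–405). They are parallel, and the gap is right. I'll shift 2.3 mm sideways and lower.

Emit:
servo_tool([
  [[0.0003, 0.0023, 0.02, 0, 0, 0, 0.15], [0.0003, 0.0023, 0.04, 0, 0, 0, 0.15], [0.0003, 0.0023, 0.06, 0, 0, 0, 0.15], [0.0003, 0.0023, 0.075, 0, 0, 0, 0.15], [0.0003, 0.0023, 0.083, 0, 0, 0, 0.15], [0.0003, 0.0023, 0.087, 0, 0, 0, 0.15], [0.0003, 0.0023, 0.089, 0, 0, 0, 0.15], [0.0003, 0.0023, 0.0895, 0, 0, 0, 0.15], [0.0003, 0.0023, 0.0895, 0, 0, 0, 0.15]],
])

```text
t: 24.15
eef_pos: [0.4377, 0.1493, 0.0383]
tool_rot: [0.0, 0.999, 0.033, -0.0]
contact_force: [-4.8, -1.1, 8.3]
gripper_width: 0.324
grasp_force: 50.6
```

Emit:
servo_tool([
  [[0, 0, -0.0005, 0, 0, 0, 0.15], [0, 0, -0.0005, 0, 0, 0, 0.8], [0, 0, -0.0005, 0, 0, 0, 0.8], [0, 0, -0.0005, 0, 0, 0, 0.8], [0, 0, -0.0005, 0, 0, 0, 0.8], [0, 0, -0.0005, 0, 0, 0, 0.8], [0, 0, -0.02, 0, 0, 0, 0.8], [0, 0, -0.05, 0, 0, 0, 0.8], [0, 0, -0.09, 0, 0, 0, 0.8], [0, 0, -0.13, 0, 0, 0, 0.8], [0, 0, -0.16, 0, 0, 0, 0.8], [0, 0, -0.16, 0, 0, 0, 0.8], [0, 0, -0.16, 0, 0, 0, 0.8]],
])

```text
t: 25.23
eef_pos: [0.4393, 0.1493, 0.1991]
tool_rot: [-0.001, 0.999, 0.033, 0.002]
contact_force: [-0.2, -0.4, -1.3]
gripper_width: 0.795
grasp_force: 0.0
```

```bash
python3 - <<'E'
from meas import *
c=cam("wrist"); o=bot.get_obs(); print(o["eef_pos"])
cv2.imwrite("pics/w10.png",c["img"][:,:,::-1])
E
```

```text
[0.43810273 0.14875628 0.19750044]
```

View pics/w10.png

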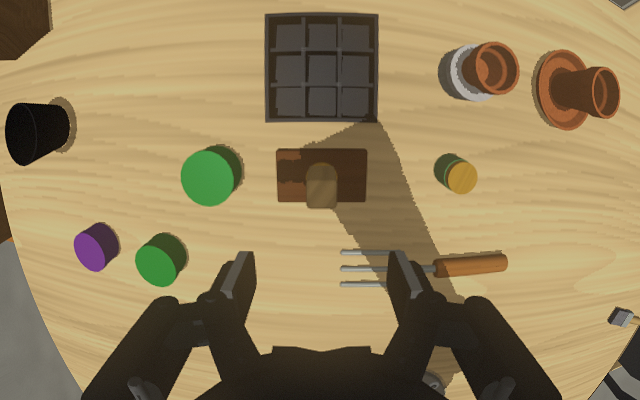

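Tray top corners are at (265,13), (378,13), (378,121) and (265,122). The board is at (277,149)–(367,149) down to row 202. I'll check this numerically.

```bash
python3 - <<'E'
from meas import *
c=cam("wrist"); y=.0645; R=np.array([[np.cos(y),np.sin(y)],[-np.sin(y),np.cos(y)]])
f=lambda uv,z:(onz(c,uv,z)[:,:2]@R.T).round(4).tolist()
print("tray (u,v)",f([(265,13),(378,13),(378,121.5),(265,121.5)],.04)); print("board",f([(277,149),(367,149),(367,202),(277,202)],.014))
h=c["hsv"]; print([int(v) for v in c["img"][116:128,290].sum(1)],[int(v) for v in c["img"][144:154,290].sum(1)],[int(v) for v in c["img"][144:154,355].sum(1)])
t=cam("top"); CD=((0,90,30),(13,255,255))
for n,X,z,r in (("tall",(.582,-.161),.091,.03),("small",(.571,-.002),.088,.025)):
    p=proj(t,(*X,z))[0]; print(n,rim(t,*CD,p,z,r,12))
E
```

```text
tray (u,v) [[0.6154, 0.1745], [0.6155, 0.0662], [0.5069, 0.0652], [0.5067, 0.1753]]
board [[0.4747, 0.1679], [0.4749, 0.0714], [0.4146, 0.0689], [0.4145, 0.1702]]
[170, 233, 224, 207, 398, 475, 491, 489, 492, 487, 484, 479] [485, 499, 479, 159, 137, 196, 224, 231, 228, 228] [285, 291, 279, 147, 126, 136, 134, 138, 149, 147]
tall (array([ 0.5792, -0.1585,  0.0408]), np.float64(0.67))
small (array([ 0.5701, -0.0006,  0.0241]), np.float64(0.86))
```

```bash
python3 -c "
from station import bot; print(bot.hand_in())"
```

```text
the job is handed in; nothing more can be done
None
```

The potting bench is set out as asked and handed in at about 25 s of the 109 s allowed: by the last pictures the tall pot, tin and small pot stand within about 3 mm of their marks, the tamper's gap to the tray measures about 3 cm, everything is let go, and no bystander was touched.

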